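# Return-spring check of a mirror tilt mount

## Robot

A 6-joint arm with a two-finger parallel gripper is mounted at the origin on the work surface; the furniture and walls round the work are solid. World frame = base frame: x ahead of the robot, y to its left, z up, the work surface at z = 0. Lengths are in mm, angles in rad, forces in N, time in s.
With the tool pointing down it reaches from about 300 to 775 mm from the base axis. Payload 14.6 kg.
Tool frame: the origin (TCP) lies between the finger pads; the fingertips stand 25 mm ahead of it and the grasp point (between the pads) lies 6 mm ahead of it; z points along the fingers, y is the line along which they close (so a half turn about z gives the same grasp; the last joint's range is limited). The gripper opens to 94 mm and grips with 3 to 60 N. Pads are 16 mm wide; open, the fingers measure 119 mm over their backs; the gripper's body (75 mm by 177 mm) begins 78 mm behind the grasp point.
Start: joints at [-1.351, 0.3, 1.521, -0, 1.321, -0.067], TCP at [155.58, -527.527, 230.446] pointing down, gripper open.
Joint ranges: [-3.03, 3.03], [-0.79, 2.21], [0.23, 2.52], [-1.04, 4.18], [0, 3.07], [-2.55, 2.55]. Speed limits (rad/s): [2.22, 2.22, 2.57, 3.14, 3.14, 3.14].

## Interface

Orientations are given as [roll, pitch, yaw] about the fixed x, y, z axes, in that order (R = Rz(yaw) Ry(pitch) Rx(roll)).
In Python, from cell import manip gives the robot as it stands. The module is installed in compiled form; this text tells all that it offers.
- The arm moves only by the tool step_arm, never from a script. Its argument "series" is one flat list of numbers, 5 for each row, row after row: the shift along the world's x, y, z in mm, then the turn about the world's z in rad, then the closure, from 0 (fully open) to 1 (shut). In form: [dx, dy, dz, spin, jaw, dx, dy, dz, spin, jaw, ...]. A call has 1 to 20 rows; each row shifts and turns the commanded pose from where the row before left it; what a row does not reach is not made up. A row lasts 1/8 s, in which the tool goes at most 62.5 mm and 10.7 degrees, less where a joint would pass 70% of its speed; a pose out of reach is approached as far as the arm can. A call is refused whole if a number of a shift passes 62.5 or a number of a turn 0.188, either way. A call with a gripper value outside its range is refused whole. The fingers move at their own pace and stop on an object; "squeeze" is the grip in N (left out, the last holds). Time passes only in rows, so rows that do not move let the fingers close. It gives the time, the measured TCP pose, the force, the opening and the grip force at its end, in the units of the state.
- manip.read_state(): the state, without advancing time (a new reading comes with each control period).
- manip.camera(name): name is "scene" or "side" or "wrist"; returns (picture, depth): 420x560x3 uint8, blue, green, red; 420x560 float32, mm along the optical axis (not along the pixel's ray), 0 where there is no reading.
- manip.camera_info(name): a dict with "fovy" (degrees; the focal length in pixels is half the picture's height over the tangent of half this angle, whatever the lens; pixels are square), "cx", "cy" (the principal point, pixels), "k1" (the pictures are not rectified: a ray, as slopes to the right and down, at radius r is drawn at 1 + k1 r^2 times it, then the intrinsics apply), "eye" and "orientation" of the camera in the world. Camera axes: x right, y down, z forward; pixel columns grow to the right and rows downward; lengths in mm; the calibration is good to about 2 mm. A picture is of the moment at which its call begins: read the wrist's pose just before it. camera_info takes no time and is no camera call; for the wrist camera it gives the pose at the moment of the call.
- manip.sign_off(): hands the job in; it is judged then, once.
The state is a dict: "clock": time; "joints": joint angles; "qd": joint speeds; "effort": joint torques, N m; "eef_pos": TCP position; "eef_rot": TCP orientation; "wrist_force": force on the tool from outside, world axes, zero at the start; "moment": the same for the moment, N m; "finger_gap": finger opening in mm; "finger_force": force on a finger pad.
Only numpy, scipy, OpenCV 4.12 (cv2) and the standard library are available. Lean on these libraries where they do the work, as an engineer would, in place of code of your own. Each camera call takes 0.05 s, during which the arm holds its last target. There are 200 camera calls.

## Task

Check the return spring of the mirror mount: with shut fingers, press gently on the round steel pad at the free upper corner of its plate until the pointer stands at the brass index tab on the scale, not past it, and hold it there for a full second. Then let the corner come back slowly under the fingers, without letting it snap, until the plate is home against its stop, and take the hand away. Grip nothing, do not touch the mirror glass or the pointer, do not shift the index tab, and leave the tape roll, the screwdriver and the side cutters where they lie.

Things in the scene. Friction and masses are not known exactly. Their poses are not given: they have to be found in the camera images.
- mount: Mirror tilt mount, fixed to the desk. Origin: on the desk under the plate's vertical hinge axis. x to its rear (its mirror looks to -x), y left, z up. Foot x -34..60, y -130..20 mm, 12 mm thick; open rear frame x 40..50, spring barrel to x 90 mm. Left: a white scale, top at z 121 mm, radius 92..126 mm about the hinge. Nothing is above 133 mm; above the foot, all is free in front of the plate.
- plate (a joint): Angle (rad) of the black tilting plate about the mount's z axis: 0 at home on its front stop, grows as the free (-y) side is pressed to the rear; rear stop 0.31. At the pad its spring needs about 3 N to start and 2 N more per 0.1 rad, plus 1.5 N at 0.1 m/s (damped); let go, it flies home at 2 to 4 rad/s. At home the plate fills x -5..5, y -116..-8, z 18..122 mm of the mount's frame.
- pad_face (a point): Centre of the front face of the press pad: a low steel cone frustum (plate_c4) on the front of the plate's free upper corner (-y side), 26 mm wide at the plate, 19 mm at its face, 8 mm proud of the plate, 17 mm below the plate's top edge and 16 mm from its free edge. At home at x -13, y -100, z 105 mm in the mount's frame. Turns with the plate; its -x points out of the face.
- index_tab (a joint): The index tab: brass, clipped over the outer rim of the scale, 8 mm wide along the arc, radius 117..141 mm, top 126 mm above the desk. Value: the plate angle (rad) at which the pointer stands at the middle of the tab, 0.12 to 0.22. The tab sits by friction and must not be moved.
- pointer_tip (a point): Tip of the pointer, a thin dark steel bar (plate_c5, c6; 120 mm long, 4.5 mm wide, 2.5 mm at the tip, 3 mm thick) fixed on top of the plate's hinge, 127 mm above the desk. At home it points to the mount's +y; pressing the pad back brings the tip forward (-x) over the scale, 12 mm for each 0.1 rad. Not to be touched.
- index_mark (a point): The place where the pointer tip shall stand: at the middle of the inner side of the index tab, 120 mm from the hinge axis, 127 mm above the desk. Axes: +x along the arc towards the pointer's home, -x past the mark.
- tape_black: Roll of insulating tape, 70 mm across, 18 mm high, flat on the desk to the right of the mount. Origin under its centre. A bystander.
- screwdriver_black: Screwdriver, 177 mm long, 26 mm thick, lying on the desk to the right of the mount. Origin under its centre. A bystander.
- pliers: Side cutters, 160 x 52 x 13 mm, lying on the desk left of and nearer than the mount. Origin under their centre. A bystander.
- mirror_center (a point): Centre of the face of the round mirror glass (plate_c3; 66 mm in diameter, 4 mm proud of the plate); at home at x -9, y -58, z 70 mm in the mount's frame. Not to be touched.

How it is judged:
By the outcome, as a careful person would: the job done as asked, in the order asked, and still so for the second after the job is handed in, with the robot touching nothing.
It also fails if it takes over 35 s, if anything falls off the work surface, if the arm or the gripper's body presses on something with over 40 N, if the wrist force passes 120 N, or if a joint passes its speed limit or range.

## Working session

There is one attempt and no reset: what is moved stays moved. The work goes in short steps, Python scripts to look and compute and a tool call to move; the robot and the scene stay as the last step left them, time stands still between calls to the robot, and variables do not carry over. Pictures are saved under pics/ and viewed, at most 10 in all, crops included, and the job is handed in when it is done.

Besides the shell and the picture viewer there is one more tool, called after "Request:" by a JSON object that holds its "method" and its "body", one argument or row to a line. step_arm: Moves the arm, as the interface text tells. Its arguments: {"type":"object","properties":{"series":{"type":"array"},"squeeze":{"type":"number"}},"required":["series"]}

```bash
mkdir -p pics; cat > h.py <<'E'
import numpy as np, cv2
from scipy.spatial.transform import Rotation as R
from cell import manip
def grab(n):
    i=manip.camera_info(n); p,d=manip.camera(n); return i,p,d
def rot(i):
    o=np.array(i["orientation"],float)
    return o if o.shape==(3,3) else R.from_euler('xyz',o).as_matrix()
def ray(i,u,v):
    f=210/np.tan(np.radians(i["fovy"])/2)
    K=np.array([[f,0,i["cx"]],[0,f,i["cy"]],[0,0,1]])
    s=cv2.undistortPoints(np.array([[[u,v]]],float),K,np.array([i["k1"],0,0,0.]))[0,0]
    return np.array([s[0],s[1],1.])
def onz(i,u,v,z):
    d=rot(i)@ray(i,u,v); e=np.array(i["eye"]); return e+d*(z-e[2])/d[2]
def dep(i,D,u,v):
    w=D[int(v)-1:int(v)+2,int(u)-1:int(u)+2]; return np.array(i["eye"])+rot(i)@ray(i,u,v)*np.median(w)
def proj(i,P):
    f=210/np.tan(np.radians(i["fovy"])/2)
    c=rot(i).T@(np.array(P)-np.array(i["eye"])); s=c[:2]/c[2]; s=s*(1+i["k1"]*(s@s)); return f*s+[i["cx"],i["cy"]]
E
python3 - <<'E'
from h import *
print(manip.read_state())
for n in ("scene","side"):
    i,p,d=grab(n); print(n,i); cv2.imwrite(f"pics/{n}0.png",p); np.save(f"{n}0.npy",d)
E
```

```text
{'clock': 0.0, 'joints': array([-1.35057538e+00,  3.00478973e-01,  1.52157445e+00, -1.93242824e-05,
        1.32075299e+00, -6.65783153e-02]), 'qd': array([ 0.00101099,  0.00075866,  0.00041779, -0.00079889, -0.00018763,
       -0.00064935]), 'effort': array([-2.08350255e-03, -5.31807554e+01, -3.52738094e+01,  7.07661593e-02,
        2.44112348e-02, -1.01505952e-04]), 'eef_pos': array([ 155.53662114, -527.29411593,  229.88481788]), 'eef_rot': array([-3.14038034e+00, -6.20743033e-05,  2.86804015e-01]), 'wrist_force': array([-1.03794696, -1.30786602,  0.29993424]), 'moment': array([-0.01227401, -0.0122286 , -0.0004113 ]), 'finger_force': 0.0, 'finger_gap': 93.8352855213978}
scene {'fovy': 42.68712540071606, 'cx': 276.4673002913909, 'cy': 208.56678227038745, 'k1': -0.1622231187033844, 'eye': array([1076.20272449, -352.68888206, 1077.34975366]), 'orientation': array([-2.51334399,  0.00817655,  1.06245982])}
side {'fovy': 45.82530389437472, 'cx': 269.3931175231238, 'cy': 217.0151478861129, 'k1': -0.1527095127291188, 'eye': array([-121.75517386,  420.41535341,  656.33639807]), 'orientation': array([-2.22573417e+00, -1.03730749e-04, -2.23632662e+00])}
```

View pics/scene0.png

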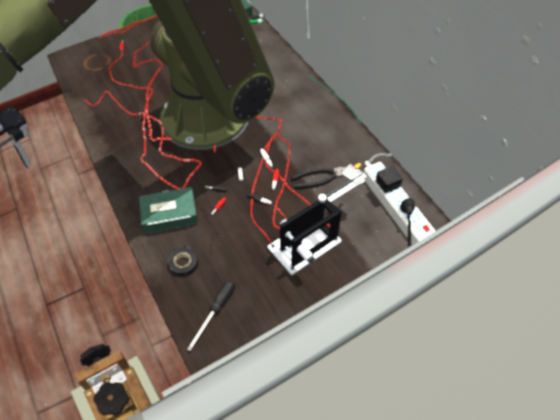

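View pics/side0.png

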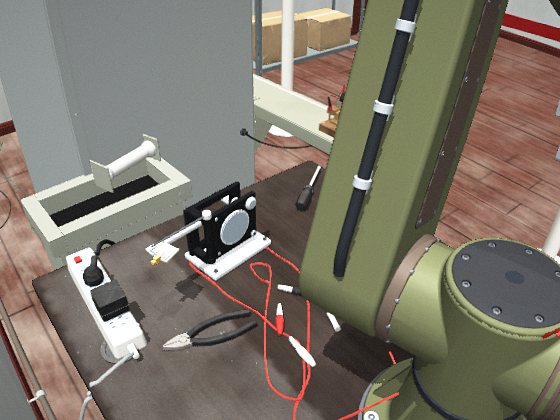

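The side view shows the mount with the mirror at (236,226), the pad near (251,201), and the scale with the brass tab near (157,260). The scene view shows the mount from behind, at about (310,235). I'll crop in closer.

```bash
python3 - <<'E'
from h import *
p=cv2.imread("pics/side0.png"); c=cv2.resize(p[170:290,135:285],None,fx=5,fy=5,interpolation=cv2.INTER_CUBIC); cv2.imwrite("pics/side0c.png",c)
i=manip.camera_info("side"); D=np.load("side0.npy")
for n,u,v in [("pad",251,201),("mirror",236,226),("hingetop?",208,215),("scale",162,248),("tab",157,260),("foot",230,262)]:
    print(n,dep(i,D,u,v).round(1))
E
```

```text
pad [495.  -20.  112.8]
mirror [493.3  17.6  72.4]
hingetop? [487.8  78.5 130.4]
scale [471.4 180.3 119.6]
tab [448.3 201.7 121.4]
foot [474.2  48.2  11.4]
```

View pics/side0c.png

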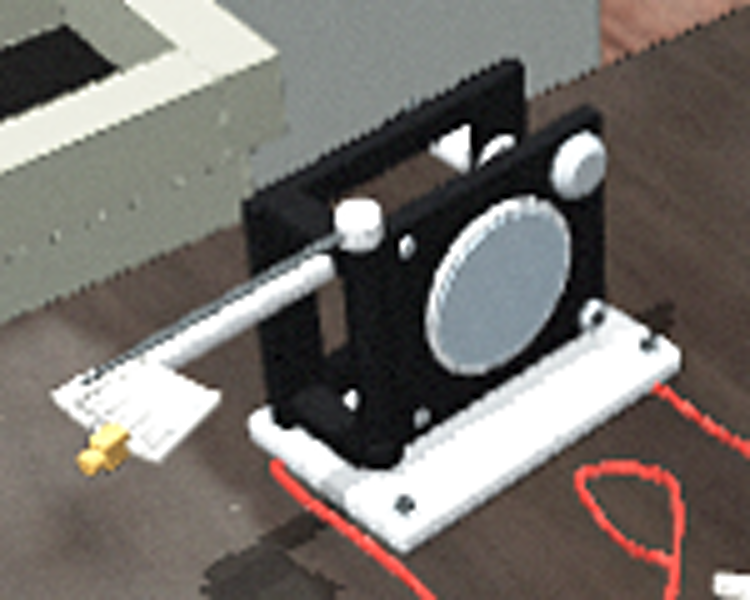

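The crop shows the pad at about (251,203), the hinge cap at (207,214), the pointer running from (202,217) to (152,246), and the tab at (155,260). I'll refine the mount pose and check the wrist camera offset.

```bash
python3 - <<'E'
from h import *
from scipy.optimize import least_squares
i=manip.camera_info("side"); 
w=manip.camera_info("wrist"); s=manip.read_state(); Rt=R.from_euler('xyz',s["eef_rot"]).as_matrix()
print("wrist cam in tool",Rt.T@(w["eye"]-s["eef_pos"]), (Rt.T@rot(w)).round(2),w["fovy"])
cr=lambda a,b:(135+(a+.5)/5-.5,170+(b+.5)/5-.5)
obs=[((-13,-100,105),cr(583,165)),((-9,-58,70),cr(500,287)),((0,0,133),cr(357,208)),((0,120,127),cr(88,381))]
def res(x):
    c,n=np.cos(x[2]),np.sin(x[2])
    return np.concatenate([proj(i,(x[0]+c*a-n*b,x[1]+n*a+c*b,z))-uv for (a,b,z),uv in obs])
r=least_squares(res,[490,77,.18]); print(r.x, r.fun.round(2))
x=r.x;c,n=np.cos(x[2]),np.sin(x[2])
print("pad",x[0]-13*c+100*n,x[1]-13*n-100*c)
t=onz(i,*cr(100,440),126); d=(np.array([[c,n],[-n,c]])@(t[:2]-x[:2])); print("tab",t,d,np.hypot(*d),np.arctan2(-d[0],d[1]))
E
```

```text
wrist cam in tool [  79.31638763    0.28426622 -154.49782455] [[ 0.   -0.96 -0.27]
 [ 1.    0.    0.  ]
 [-0.   -0.27  0.96]] 66.60204683115758
[4.96262712e+02 7.68308581e+01 1.59785953e-01] [ 0.23 -0.08  0.22 -0.77  0.12 -0.03 -0.51  0.62]
pad 499.3390036012256 -23.96366773566662
tab [450.85369747 203.96749679 126.        ] [-24.60225066 132.74197827] 135.00260565441596 0.1832594198325103
```

Request:
{"method": "step_arm", "body": {
  "series": [20, 44.5, 0, -0.0085, 1, 20, 44.5, 0, -0.0085, 1, 20, 44.5, 0, -0.0085, 1, 20, 44.5, 0, -0.0085, 1, 20, 44.5, 0, -0.0085, 1, 20, 44.5, 0, -0.0085, 1, 20, 44.5, 0, -0.0085, 1, 20, 44.5, 0, -0.0085, 1, 20, 44.5, 0, -0.0085, 1, 20, 44.5, 0, -0.0085, 1, 20, 44.5, -5, -0.0085, 1, 20, 44.5, -5, -0.0085, 1, 20, 44.5, -10, -0.0085, 1, 20, 44.5, -10, -0.0085, 1, 20, 44.5, 0, -0.0085, 1, 0, 0, 0, 0, 1, 0, 0, 0, 0, 1],
  "squeeze": 10
}}

```text
clock: 2.22
eef_pos: [455.2, 139.6, 200.1]
eef_rot: [3.141, 0.001, 0.16]
wrist_force: [0.6, -0.4, -0.8]
finger_gap: 0.5
finger_force: 0.0
```

```bash
python3 - <<'E'
from h import *
s=manip.read_state(); print(s["clock"],s["eef_pos"],s["eef_rot"],s["wrist_force"],s["finger_gap"])
i,p,d=grab("wrist"); cv2.imwrite("pics/w1.png",p); np.save("w1.npy",d); import pickle; pickle.dump(i,open("w1.pkl","wb"))
q=[(0,0,133),(0,120,127),(-13,-100,105)]
for a,b,z in q:
    c,n=np.cos(.16),np.sin(.16); print(proj(i,(496.3+c*a-n*b,76.8+n*a+c*b,z)))
print("tab",proj(i,(450.9,204,126)))
E
```

```text
2.225 [455.19120805 139.62580977 200.13088438] [3.14144277e+00 8.77588488e-04 1.59689390e-01] [ 0.59433055 -0.44875929 -0.83634092] 0.452838067451212
[373.09245544 191.75047467]
[206.34894034 189.90991384]
[480.96111808 200.22942688]
tab [191.71586335 221.56545856]
```

View pics/w1.png

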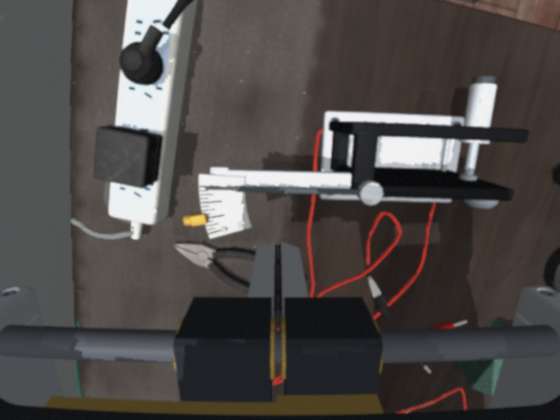

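The wrist view shows the hinge cap at (372,192), the pointer tip near (203,188), the brass tab at (195,220) and the pad at (482,202). Next I'll get the tab angle by masks.

```bash
python3 - <<'E'
from h import *
import pickle
i=pickle.load(open("w1.pkl","rb")); p=cv2.imread("pics/w1.png"); hsv=cv2.cvtColor(p,cv2.COLOR_BGR2HSV)
m=cv2.inRange(hsv,(12,120,120),(35,255,255)); m[300:]=0
ys,xs=np.nonzero(m); print("tab px",xs.min(),xs.max(),ys.min(),ys.max(),xs.mean(),ys.mean())
t=onz(i,xs.mean(),ys.mean(),126)
g=cv2.cvtColor(p,cv2.COLOR_BGR2GRAY)
c=cv2.HoughCircles(cv2.resize(g[170:215,350:395],None,fx=4,fy=4,interpolation=cv2.INTER_CUBIC),cv2.HOUGH_GRADIENT,2,100,param1=80,param2=15,minRadius=35,maxRadius=65)
cc=c[0,0]/4+[350,170,0]; print("cap",cc)
h=onz(i,cc[0],cc[1],133)
tip=onz(i,203,188,127)
print("tab",t,"hinge",h,"tip",tip)
for psi in (np.arctan2(-(tip-h)[0],(tip-h)[1]),.16):
  a=np.arctan2(-(t-h)[0],(t-h)[1]); print("psi",psi,"tab angle",a-psi)
print("radius tab",np.hypot(*(t-h)[:2]),"tip",np.hypot(*(tip-h)[:2]))
cv2.imwrite("pics/w1c.png",cv2.resize(p[165:245,175:395],None,fx=3.6,fy=3.6,interpolation=cv2.INTER_CUBIC))
E
```

```text
tab px 183 206 214 225 194.4390243902439 219.6788617886179
cap [371.75       194.25        11.55000019]
tab [452.72086152 202.08718338 126.        ] hinge [494.36414189  77.32096634 133.        ] tip [478.21049942 197.83271942 127.        ]
psi 0.13324780516513796 tab angle 0.18889613120394944
psi 0.16 tab angle 0.1621439363690874
radius tab 131.53239796248613 tip 121.58956696652017
```

View pics/w1c.png

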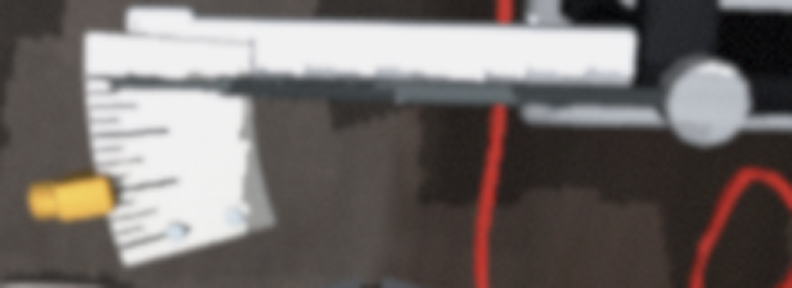

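Request:
{"method": "step_arm", "body": {
  "series": [-1, -42, 0, 0, 1, -1, -42, 0, 0, 1, -1, -42, 0, 0, 1, -1, -42, 0, 0, 1, 3, 0, -27, 0, 1, 3, 0, -27, 0, 1, 3, 0, -27, 0, 1, 10, 1.5, 0, 0, 1, 5, 0.8, 0, 0, 1, 0, 0, 0, 0, 1]
}}

```text
clock: 3.52
eef_pos: [476.3, -25.9, 120.5]
eef_rot: [3.141, -0.002, 0.159]
wrist_force: [-1.1, -0.3, 0.9]
finger_gap: 0.6
finger_force: 0.0
```

```bash
python3 - <<'E'
from h import *
s=manip.read_state(); print(s["clock"],s["eef_pos"],s["eef_rot"],s["wrist_force"],s["finger_gap"])
i,p,d=grab("side"); cv2.imwrite("pics/s2.png",p); i,q,d=grab("wrist"); cv2.imwrite("pics/w2.png",q)
a=cv2.resize(p[150:290,130:310],None,fx=2.2,fy=2.2,interpolation=cv2.INTER_CUBIC); b=cv2.resize(q[120:420,150:560],(396,290))
h=max(a.shape[0],b.shape[0]); o=np.zeros((h,792,3),np.uint8); o[:a.shape[0],:a.shape[1]]=a;o[:290,396:]=b
cv2.imwrite("pics/c2.png",o)
E
```

```text
3.525 [476.28275391 -25.8684474  120.51237135] [ 3.14109495e+00 -1.70350487e-03  1.59225387e-01] [-1.08849402 -0.27664302  0.87268347] 0.5893275020582194
```

View pics/c2.png

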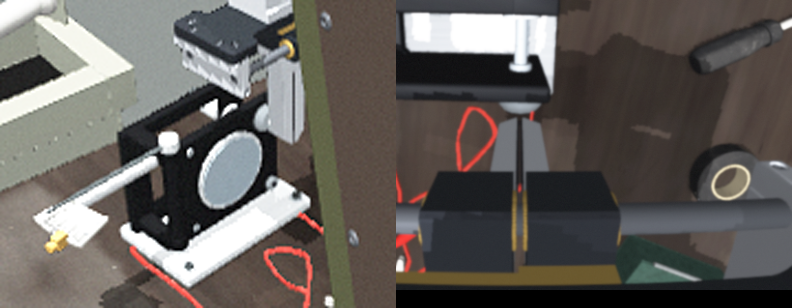

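The fingers stand centred in front of the pad (right half, seam near (519,118)). The scale and tab stay visible in the side view (left half, tab at (57,240)). I'll approach slowly.

Request:
{"method": "step_arm", "body": {
  "series": [2, 0.3, 0, 0, 1, 2, 0.3, 0, 0, 1, 2, 0.3, 0, 0, 1, 1.5, 0.2, 0, 0, 1, 0, 0, 0, 0, 1]
}}

```text
clock: 4.25
eef_pos: [483.1, -24.6, 119.4]
eef_rot: [-3.142, 0.0, 0.159]
wrist_force: [0.2, 0.2, -0.5]
finger_gap: 0.2
finger_force: 0.0
```

Request:
{"method": "step_arm", "body": {
  "series": [1, 0.1, 0, 0, 1, 1, 0.1, 0, 0, 1, 0, 0, 0, 0, 1]
}}

```text
clock: 4.62
eef_pos: [485.1, -24.4, 119.4]
eef_rot: [-3.142, -0.0, 0.159]
wrist_force: [0.1, 0.3, 0.8]
finger_gap: 0.5
finger_force: 0.0
```

Request:
{"method": "step_arm", "body": {
  "series": [1, 0.1, 0, 0, 1, 1, 0.1, 0, 0, 1, 0, 0, 0, 0, 1]
}}

```text
clock: 5.0
eef_pos: [487.0, -24.3, 119.4]
eef_rot: [3.142, 0.0, 0.159]
wrist_force: [-3.2, -0.2, 1.4]
finger_gap: 0.7
finger_force: 1.6
```

Request:
{"method": "step_arm", "body": {
  "series": [1, 0.05, 0, 0.01, 1, 1, 0.05, 0, 0.01, 1, 1, 0.05, 0, 0.01, 1, 1, 0.05, 0, 0.01, 1, 1, 0.05, 0, 0.01, 1, 1, 0, 0, 0.01, 1, 1, 0, 0, 0.01, 1, 1, 0, 0, 0.01, 1, 1, 0, 0, 0.01, 1, 1, 0, 0, 0.01, 1, 1, 0, 0, 0.01, 1, 1, 0, 0, 0.01, 1, 1, 0, 0, 0.01, 1, 1, 0, 0, 0.01, 1, 1, 0, 0, 0.01, 1, 0, 0, 0, 0, 1]
}}

```text
clock: 7.0
eef_pos: [501.9, -24.1, 119.4]
eef_rot: [-3.141, 0.001, 0.31]
wrist_force: [-5.8, -2.7, 2.8]
finger_gap: 0.4
finger_force: 3.0
```

```bash
cat > look.py <<'E'
from h import *
import sys
n=sys.argv[1]
s=manip.read_state(); print(s["clock"],s["eef_pos"],s["eef_rot"],s["wrist_force"],s["finger_gap"])
P=[grab("side") for _ in range(3)]; i=P[0][0]; p=np.mean([q[1] for q in P],0).astype(np.uint8)
cv2.imwrite(f"pics/s{n}.png",p)
m=cv2.inRange(cv2.cvtColor(p,cv2.COLOR_BGR2HSV),(12,120,120),(35,255,255)); m[:240]=0;m[275:]=0;m[:,190:]=0;m[:,:140]=0
ys,xs=np.nonzero(m); t=onz(i,xs.mean(),ys.mean(),126); print("tab px",xs.mean(),ys.mean(),t)
cv2.imwrite(f"pics/c{n}.png",cv2.resize(p[200:275,140:225],None,fx=8,fy=8,interpolation=cv2.INTER_CUBIC))
E
python3 look.py 3
```

```text
7.0 [501.86755984 -24.11931318 119.35356268] [-3.14147521e+00  8.48277800e-04  3.09780295e-01] [-5.79948165 -2.70213388  2.75152367] 0.41778804288355675
tab px 156.02777777777777 260.75 [442.78570724 205.67402823 126.        ]
```

View pics/c3.png

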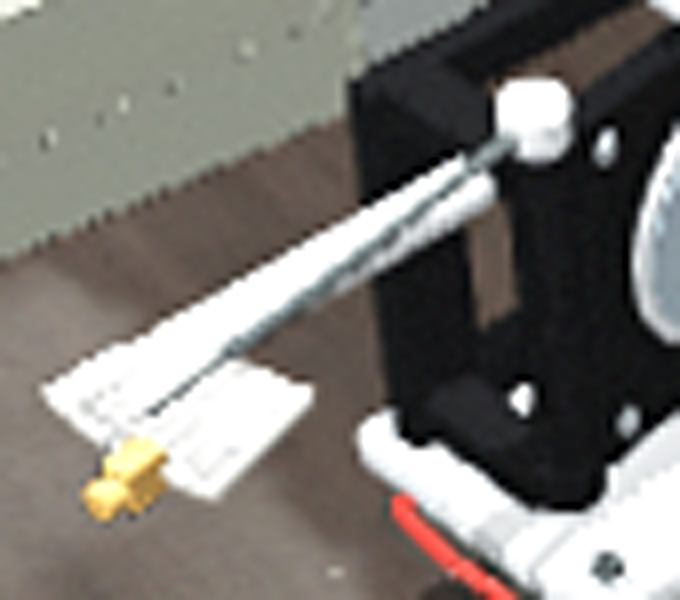

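The pointer tip is now at crop (148,413), just short of the tab, whose top spans roughly (105–165, 437–480). I'll cast the tip and the tab's inner edge to get the remaining angle.

```bash
python3 - <<'E'
from h import *
i=manip.camera_info("side"); cr=lambda a,b:(140+(a+.5)/8-.5,200+(b+.5)/8-.5)
H=np.array([496.26,76.83]);psi=.1598
def ang(uv,z):
    d=onz(i,*uv,z)[:2]-H; return np.hypot(*d),np.arctan2(-d[0],d[1])-psi
print("tip",ang(cr(148,413),127)); 
for q in [(330,285),(240,350),(200,377)]: print("ptr",ang(cr(*q),127))
for r in (117,120,129,141):
  for th in (.18,.19,.2):
    for o in (-4,0,4):
      a=psi+th; P=H+r*np.array([-np.sin(a),np.cos(a)])+o*np.array([np.cos(a),np.sin(a)])
      u=(proj(i,(*P,126))-[140,200]+.5)*8-.5
      print(r,th,o,u.round(0))
E
python3 - <<'E'
import cv2
p=cv2.imread("pics/s3.png"); cv2.imwrite("pics/c3z.png",cv2.resize(p[240:270,145:180],None,fx=20,fy=20,interpolation=cv2.INTER_NEAREST))
E
```

```text
tip (np.float64(121.22501385295341), np.float64(0.14267267675287065))
ptr (np.float64(69.87193987821199), np.float64(0.18380396079092487))
ptr (np.float64(96.09705015265504), np.float64(0.16154745435346407))
ptr (np.float64(107.03134310563273), np.float64(0.15140365209859702))
117 0.18 -4 [194. 420.]
117 0.18 0 [179. 413.]
117 0.18 4 [164. 406.]
117 0.19 -4 [198. 422.]
117 0.19 0 [183. 415.]
117 0.19 4 [168. 408.]
117 0.2 -4 [203. 424.]
117 0.2 0 [188. 417.]
117 0.2 4 [173. 411.]
120 0.18 -4 [184. 429.]
120 0.18 0 [169. 422.]
120 0.18 4 [154. 414.]
120 0.19 -4 [188. 431.]
120 0.19 0 [173. 424.]
120 0.19 4 [159. 417.]
120 0.2 -4 [193. 433.]
120 0.2 0 [178. 426.]
120 0.2 4 [163. 419.]
129 0.18 -4 [154. 454.]
129 0.18 0 [139. 447.]
129 0.18 4 [124. 439.]
129 0.19 -4 [159. 456.]
129 0.19 0 [144. 449.]
129 0.19 4 [129. 442.]
129 0.2 -4 [164. 458.]
129 0.2 0 [149. 451.]
129 0.2 4 [134. 444.]
141 0.18 -4 [113. 488.]
141 0.18 0 [ 98. 481.]
141 0.18 4 [ 84. 473.]
141 0.19 -4 [118. 490.]
141 0.19 0 [103. 483.]
141 0.19 4 [ 89. 476.]
141 0.2 -4 [124. 493.]
141 0.2 0 [109. 486.]
141 0.2 4 [ 94. 478.]
```

View pics/c3z.png

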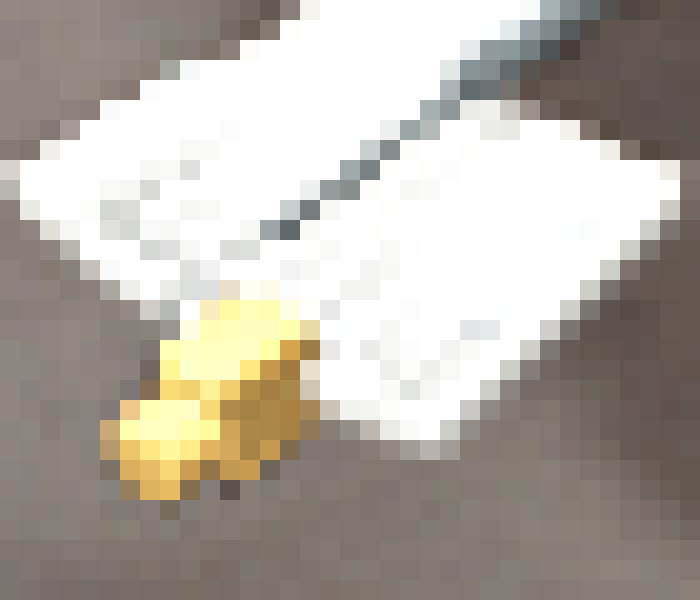

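Three things agree: the kinematics give about 0.148 rad now, the tab measures about 0.185, and in the image the pointer line meets the near corner of the tab. I'll go a little further, stay short of the mark, and remeasure.

Request:
{"method": "step_arm", "body": {
  "series": [0.7, 0, 0, 0.007, 1, 0.7, 0, 0, 0.007, 1, 0.7, 0, 0, 0.007, 1, 0.5, 0, 0, 0.005, 1, 0, 0, 0, 0, 1]
}}

```text
clock: 7.78
eef_pos: [504.4, -23.9, 119.4]
eef_rot: [-3.141, 0.001, 0.336]
wrist_force: [-5.5, -2.4, 3.3]
finger_gap: 0.5
finger_force: 3.1
```

```bash
python3 look.py 4; python3 - <<'E'
import cv2
p=cv2.imread("pics/s4.png"); cv2.imwrite("pics/c4z.png",cv2.resize(p[240:270,145:180],None,fx=20,fy=20,interpolation=cv2.INTER_NEAREST))
E
python3 - <<'E'
from h import *
# tip by difference to home picture; tip = end of the dark pointer on the white scale
i=manip.camera_info("side")
for f in ("s2","s3","s4"):
    g=cv2.cvtColor(cv2.imread(f"pics/{f}.png"),cv2.COLOR_BGR2GRAY)[240:256,148:176]
    m=cv2.inRange(g,0,135)
    print(f); print("\n".join("".join("%4d"%v for v in r) for r in g[:14,:20]))
E
```

```text
7.775 [504.36575323 -23.94045076 119.35058198] [-3.14114407e+00  9.67940892e-04  3.35814229e-01] [-5.4718743  -2.39231463  3.28399379] 0.5133273320058501
tab px 155.97297297297297 260.7837837837838 [442.76865836 205.78160502 126.        ]
s2
 140 145 138 141 134 134 130 131 119 111 102  95 133 164 128 153 242 255 255 255
 142 146 142 137 136 134 133 129 116 111 122 156 112 149 208 222 255 255 255 255
 145 148 147 144 136 130 134 131 122 170 126 132 253 255 255 229 252 255 255 223
 142 145 142 141 142 167 112 168 130 126 252 255 255 255 255 255 255 255 255 254
 143 141 139 137 192 255 138 123 230 240 255 255 255 255 255 255 255 255 255 255
 137 132 255 255 191 183  93 236 255 255 255 232 252 255 255 255 255 255 255 255
 162 255 255 180  92 232 255 255 241 255 255 255 255 255 255 255 255 255 255 255
 255 255 255 255 255 255 240 241 255 255 255 255 255 255 255 255 255 255 255 255
 255 255 255 255 236 234 206 255 255 255 255 255 255 255 255 255 255 255 255 255
 255 255 252 247 191 255 255 255 255 255 255 255 254 255 255 255 255 255 255 255
 255 252 218 222 255 255 248 251 255 255 255 249
[... 1849 characters left out ...]
 255 255 255 255 255 255 255 255 255 255 255 255 245
 156 255 255 255 255 255 255 255 252 255 255 255 255 255 255 255 255 255 234 143
 255 255 255 255 255 255 249 251 255 255 255 255 255 255 255 255 255 178 143 252
 255 255 255 255 248 249 223 255 255 255 255 255 255 255 255 255 174 129 253 255
 255 255 250 245 217 255 255 255 255 255 255 255 255 255 250 155 172 255 255 250
 255 251 212 219 255 255 246 250 255 255 255 248 176 208 136 237 255 251 255 255
 246 255 225 213 249 248 255 255 255 247 243 255 129 121 251 255 255 230 254 255
 180 255 255 255 212 222 248 255 221 232 255 236 108 248 255 252 223 250 255 255
 133 194 251 255 255 255 223 242 255 255 255 229 255 255 255 169 248 255 255 255
```

View pics/c4z.png

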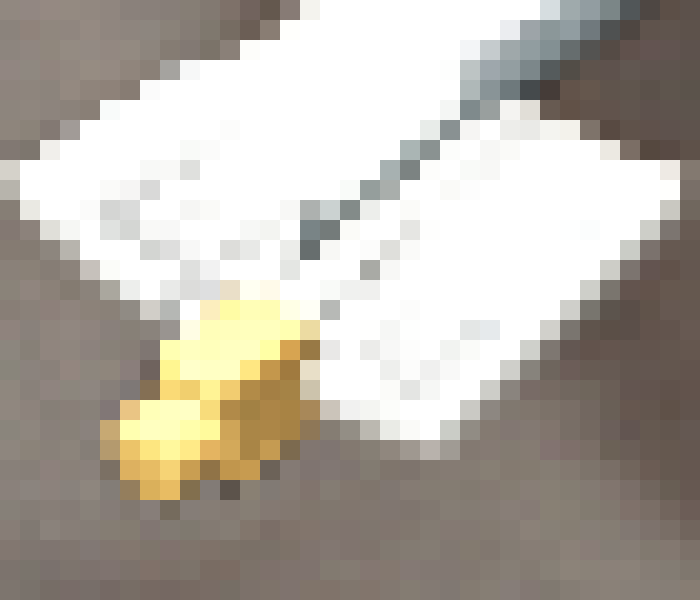

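```bash
python3 - <<'E'
from h import *
import pickle
w=pickle.load(open("w1.pkl","rb")); i=manip.camera_info("side")
S=lambda a,b:(145+a/20-.5,240+b/20-.5); W=lambda a,b:(175+(a+.5)/3.6-.5,165+(b+.5)/3.6-.5)
def tri(a,b):
    d=[rot(w)@ray(w,*a),rot(i)@ray(i,*b)]; e=[np.array(w["eye"]),np.array(i["eye"])]
    A=np.stack([d[0],-d[1]],1); t=np.linalg.lstsq(A,e[1]-e[0],rcond=None)[0]
    return ((e[0]+d[0]*t[0]+e[1]+d[1]*t[1])/2).round(1),np.linalg.norm(e[0]+d[0]*t[0]-e[1]-d[1]*t[1]).round(1)
print("tip0 tri",tri(W(88,82),(152,246)))
print("tab inner tri",tri(W(113,193),S(262,314)))
print("tab outer tri",tri(W(30,202),S(115,430)))
for n,uv in [("home",(152.1,246)),("s3",(158.4,251.1)),("s4",(160.0,252.0))]: print("side tip",n,onz(i,*uv,127)[:2].round(1))
for a in [(210,292),(315,325),(262,312),(165,345)]: print("side tab",a,onz(i,*S(*a),126)[:2].round(1))
print("wrist tip",onz(w,*W(88,82),127)[:2].round(1),"hinge",onz(w,*W(709,100),133)[:2].round(1))
for a in [(105,177),(118,208),(112,193),(60,199),(30,202)]: print("wrist tab",a,onz(w,*W(*a),126)[:2].round(1))
E
```

```text
tip0 tri (array([477.4, 197.6, 128.7]), np.float64(5.9))
tab inner tri (array([455. , 195.2, 123.7]), np.float64(2.7))
tab outer tri (array([449.9, 211.8, 123.8]), np.float64(1.4))
side tip home [477.7 194.3]
side tip s3 [460. 192.]
side tip s4 [456.4 191. ]
side tab (210, 292) [458.  199.5]
side tab (315, 325) [449.2 194.6]
side tab (262, 312) [453.2 197.3]
side tab (165, 345) [454.5 205.4]
wrist tip [478.2 200.7] hinge [495.7  77.8]
wrist tab (105, 177) [458.4 195.5]
wrist tab (118, 208) [452.1 192.2]
wrist tab (112, 193) [455.2 193.7]
wrist tab (60, 199) [452.2 204.4]
wrist tab (30, 202) [450.5 210.6]
```

The estimates put the plate at about 0.176 and the tab at about 0.189. I'll add 1.2 mm and hold.

Request:
{"method": "step_arm", "body": {
  "series": [0.4, 0, 0, 0.004, 1, 0.4, 0, 0, 0.004, 1, 0.4, 0, 0, 0.004, 1, 0, 0, 0, 0, 1]
}}

```text
clock: 8.43
eef_pos: [505.5, -23.9, 119.4]
eef_rot: [-3.141, 0.001, 0.348]
wrist_force: [-6.2, -1.4, 2.9]
finger_gap: 0.3
finger_force: 3.2
```

```bash
python3 look.py 5; python3 - <<'E'
from h import *
p=cv2.imread("pics/s5.png"); g=cv2.cvtColor(p,cv2.COLOR_BGR2GRAY)[240:256,148:172]
print("\n".join("".join("%4d"%v for v in r) for r in g[5:16,6:]))
cv2.imwrite("pics/c5z.png",cv2.resize(p[225:270,145:195],None,fx=13,fy=13,interpolation=cv2.INTER_NEAREST))
E
```

```text
8.425 [505.51991612 -23.85756131 119.35779741] [-3.14094753e+00  1.03544728e-03  3.47804532e-01] [-6.19459252 -1.44793563  2.93235203] 0.32093887719231656
tab px 155.9142857142857 260.77142857142854 [442.8521728  205.84264711 126.        ]
 255 255 255 255 255 255 255 255 255 255 255 255 255 255 241 110 157 174
 255 255 252 255 255 255 255 255 255 255 255 255 255 204 168 255 255 255
 249 251 255 255 255 255 255 255 255 255 255 255 166 138 251 255 253 244
 224 255 255 255 255 255 255 255 255 255 255 166 127 254 255 241 251 255
 255 255 255 255 255 255 254 255 255 238 155 182 252 249 255 255 255 255
 245 250 255 255 255 248 252 255 202 136 251 255 255 233 254 255 255 255
 255 255 255 246 246 255 248 164 125 252 255 255 255 255 255 255 255 255
 248 255 219 232 255 255 149 108 251 255 238 196 255 255 255 255 255 255
 223 241 255 255 255 243 235 255 255 230 247 255 255 255 255 255 255 255
 221 223 224 254 249 255 255 255 207 224 255 255 255 255 255 255 255 255
 255 236 242 246 245 252 255 230 255 255 255 252 255 255 255 255 255 255
```

View pics/c5z.png

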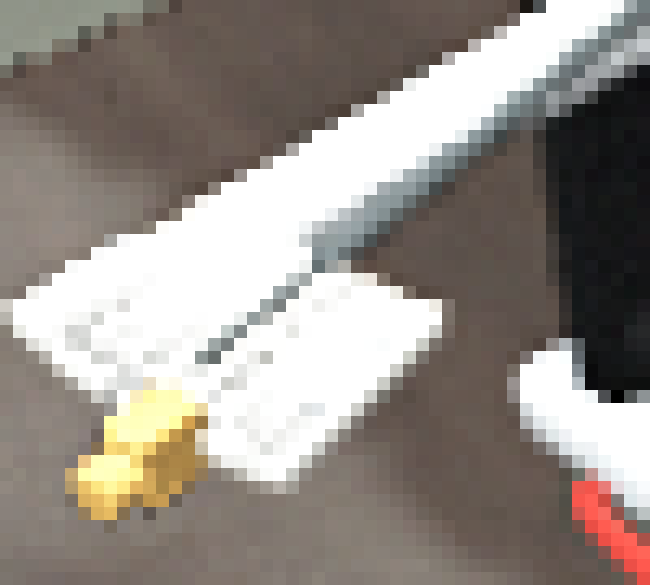

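The extended pointer line meets the tab's inner edge near (157.1,255) in pixels, and the middle of that edge is at about (157.8,255). It is a hair short, so I'll add 0.4 mm and hold for over a second.

Request:
{"method": "step_arm", "body": {
  "series": [0.4, 0, 0, 0.004, 1, 0, 0, 0, 0, 1, 0, 0, 0, 0, 1, 0, 0, 0, 0, 1, 0, 0, 0, 0, 1, 0, 0, 0, 0, 1, 0, 0, 0, 0, 1, 0, 0, 0, 0, 1, 0, 0, 0, 0, 1, 0, 0, 0, 0, 1, 0, 0, 0, 0, 1, 0, 0, 0, 0, 1, 0, 0, 0, 0, 1]
}}

```text
clock: 10.2
eef_pos: [505.9, -23.8, 119.4]
eef_rot: [-3.141, 0.001, 0.352]
wrist_force: [-6.3, -1.1, 3.6]
finger_gap: 0.6
finger_force: 3.2
```

```bash
python3 look.py 6; python3 - <<'E'
from h import *
p=cv2.imread("pics/s6.png"); g=cv2.cvtColor(p,cv2.COLOR_BGR2GRAY)[240:256,148:172]
print("\n".join("".join("%4d"%v for v in r) for r in g[5:16,6:]))
E
```

```text
10.2 [505.90544057 -23.84012024 119.35524476] [-3.14093077e+00  1.02150806e-03  3.51745645e-01] [-6.29001313 -1.12868081  3.58252748] 0.5642489657300952
tab px 156.02777777777777 260.75 [442.78570724 205.67402823 126.        ]
 255 255 255 255 255 255 255 255 255 255 255 255 255 255 255 142 112 123
 255 255 252 255 255 255 255 255 255 255 255 255 255 247 158 191 255 255
 249 251 255 255 255 255 255 255 255 255 255 254 202 168 253 255 255 245
 224 255 255 255 255 255 255 255 255 255 255 169 138 254 255 252 255 255
 255 255 255 255 255 255 254 255 255 255 167 132 255 255 255 255 255 255
 245 250 255 255 255 247 252 255 251 151 170 255 255 253 255 255 255 255
 255 255 255 246 246 255 255 205 126 231 255 255 253 255 255 255 255 255
 248 255 219 233 255 255 209 119 251 255 244 235 253 255 255 255 255 255
 223 241 255 255 255 243 200 247 255 228 244 255 255 255 255 255 255 255
 221 223 223 254 249 255 255 255 207 223 255 255 255 255 255 255 255 255
 255 238 243 246 245 252 255 225 252 255 255 251 255 255 255 255 255 255
```

The pointer line now meets the middle of the tab, and it has been held for more than 1.5 s. Now the slow return.

Request:
{"method": "step_arm", "body": {
  "series": [-0.5, 0, 0, -0.005, 1, -1, 0, 0, -0.01, 1, -1, 0, 0, -0.01, 1, -1, 0, 0, -0.01, 1, -1, 0, 0, -0.01, 1, -1, 0, 0, -0.01, 1, -1, 0, 0, -0.01, 1, -1, 0, 0, -0.01, 1, -1, 0, 0, -0.01, 1, -1, 0, 0, -0.01, 1, -1, 0, 0, -0.01, 1, -1, 0, 0, -0.01, 1, -1, 0, 0, -0.01, 1, -1, 0, 0, -0.01, 1, -1, 0, 0, -0.01, 1, -1, 0, 0, -0.01, 1, -0.8, -0.05, 0, -0.008, 1, -0.6, -0.05, 0, -0.006, 1, -0.5, -0.05, 0, -0.005, 1, -0.4, -0.05, 0, -0.004, 1]
}}

```text
clock: 12.85
eef_pos: [488.4, -24.1, 119.4]
eef_rot: [-3.141, 0.0, 0.173]
wrist_force: [-2.7, -2.1, -0.1]
finger_gap: 0.3
finger_force: 1.7
```

Request:
{"method": "step_arm", "body": {
  "series": [-0.4, -0.05, 0, -0.004, 1, -0.4, -0.05, 0, -0.004, 1, -0.4, -0.05, 0, -0.004, 1, -0.4, 0, 0, -0.002, 1, -0.4, 0, 0, 0, 1, -0.4, 0, 0, 0, 1, -0.4, 0, 0, 0, 1, -0.4, 0, 0, 0, 1, -0.4, 0, 0, 0, 1, -0.5, -0.1, 0, 0, 1, 0, 0, 0, 0, 1]
}}

```text
clock: 14.22
eef_pos: [484.5, -24.5, 119.5]
eef_rot: [3.141, -0.0, 0.159]
wrist_force: [-0.3, -0.4, -0.6]
finger_gap: 0.7
finger_force: 0.0
```

Request:
{"method": "step_arm", "body": {
  "series": [-5, -0.8, 0, 0, 1, -10, -1.6, 0, 0, 1, -20, -3, 0, 0, 1, -10, -2, 20, 0, 1, 0, 0, 40, 0, 1, 0, 0, 40, 0, 1, 0, 0, 0, 0, 1]
}}

```text
clock: 15.1
eef_pos: [439.8, -32.0, 221.9]
eef_rot: [3.14, -0.005, 0.159]
wrist_force: [-0.5, -0.1, -1.9]
finger_gap: -0.0
finger_force: 0.0
```

```bash
python3 look.py 7; python3 - <<'E'
from h import *
p=cv2.imread("pics/s7.png"); g=cv2.cvtColor(p,cv2.COLOR_BGR2GRAY)[240:256,148:172]
print("\n".join("".join("%4d"%v for v in r) for r in g[:9,:14]))
E
```

```text
15.1 [439.84315545 -32.04706851 221.88328336] [ 3.14001778 -0.00475783  0.159217  ] [-0.46196713 -0.13133738 -1.90607533] -0.02658025971045161
tab px 156.0 260.8181818181818 [442.67000977 205.78552625 126.        ]
 146 148 146 141 138 138 135 134 124 116 106 100 137 171
 146 149 145 142 142 138 136 131 119 114 128 161 118 152
 150 152 146 147 146 136 138 135 125 178 131 137 254 255
 150 150 145 147 143 171 115 179 139 136 253 255 255 255
 147 145 142 142 198 255 140 126 235 243 255 255 255 255
 140 139 255 255 196 192  94 240 255 255 255 237 253 255
 168 255 255 187  93 235 255 255 244 255 255 255 255 255
 255 255 255 255 255 255 244 244 255 255 255 255 255 255
 255 255 255 255 239 236 213 255 255 255 255 255 255 255
```

The pointer is back exactly at its home pixels, the tab has not moved, and the hand is clear of everything.

```bash
python3 -c "
from cell import manip
print(manip.sign_off())"
```

```text
the job is handed in; nothing more can be done
None
```

Job handed in at about 15 s: I pressed the pad until the pointer stood at the tab (about 0.19 rad by my measurements), held it for over 1.5 s, let it back slowly to its home position and withdrew the hand, with the tab unmoved in the camera images.

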